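Bring the floating specimen sled to rest at the camera's index line

TASK

Run the specimen sled along its air rail until its orange pointer stands at the black index line of the camera station, brake it to rest there before it can reach the end stop, and leave it standing still and untouched at the line for two seconds for the exposure. The sled floats on air and does not stop by itself: push and brake it gently, only on the two red sprung pads that face each other in the gap of the sled; never grip or lean on it, touch its blue boxes, clear covers or deck, or let it strike an end stop. Keep clear of the camera station and leave the jar and the loupe where they are.

Things in the scene. Friction and masses are not known exactly. Their poses are not given: they have to be found in the camera images.
- rail: Fixed air rail: grey stone beam 130 mm wide (x) and 920 mm long (y) with a steel way, an aluminium stop block 84 mm wide with a small yellow buffer at each end (tops 84 mm above the table). Origin: on the table under the beam's middle. Its y axis runs along the rail in the direction of travel, its x axis away from the robot. It may lie turned by up to 0.12 rad and level.
- sled (a joint): Travel of the sled along the rail's +y axis, m. 0: its rear end touches the rear stop; 0.43: its front end touches the front stop. The sled's middle lies at rail y = -0.220 + joint value, rail x = 0. Mass 4 kg nominal (hidden, 2.9 to 5.4); it floats on air: drag 0.01 N plus 0.3 N per m/s, so that left running at 0.05 m/s it coasts on for some 0.25 m. It cannot tip or leave the rail.
- housing: All of the sled but its two red pads; not to be touched. Aluminium deck 120 mm wide (x), 406 mm long (y), top 59 mm above the table; on it two blue specimen boxes 120 mm wide, from 112 to 203 mm before and behind the middle, with clear covers, tops 113 mm above the table. Origin: the sled's middle, 43 mm above the table; axes as the rail's.
- lead_pad (a point): Centre of the free face of the front red pad (90 mm wide, from 65 to 103 mm above the table), in the gap at the front box, facing back (-y of the rail); pushing it towards +y drives the sled forward. Unloaded it stands 100 mm ahead of the sled's middle, 84 mm above the table, 200 mm from the other pad's face. Sprung: yields up to 11 mm towards its box, 600 N/m, 12 N s/m.
- tail_pad (a point): Centre of the free face of the rear red pad, alike and sprung alike, at the rear box, facing forward (+y of the rail), 100 mm behind the sled's middle. Pushing it towards -y, or letting it run up to the hand, brakes the sled. Off a hand held still the sled bounces back with some 0.6 of its speed, off a moving hand likewise relative to the hand. Forces above 20 N on the sled are too rough.
- pointer (a point): Tip of the orange pointer, which sticks out of the far (+x) side of the deck at the rear box, 130 mm behind the sled's middle, 85 mm from the rail's axis, 51 mm above the table.
- mark (a point): Middle of the black index line (4 mm wide, across the rail) on the white top of the camera station's index block, beside the far edge of the rail, 51 mm above the table; its y axis is parallel to the rail's y. The pointer is at the line when its position along y equals this one's; this happens at a joint value of 0.30 to 0.37, so 60 mm or more short of the stop.
- station: Fixed camera station beyond the rail: black index block 50 mm wide with white top, and 325 mm further along (+y) a column 234 mm high with a grey camera, white ring light and lens tilted down at the front box. It leaves the space above the gap free. Origin: on the table at the edge of the index block, at the index line's y.
- stop (a point): Face of the yellow buffer of the front end stop, on the rail's axis, 413 mm ahead of the rail's origin, 62 mm above the table.
- jar: Bystander: clear sample jar, 52 mm across, 70 mm high, yellow cap. Origin at the centre of its underside.
- loupe: Bystander: black eye loupe, 38 mm across, 36 mm high. Origin at the centre of its underside.

How it is judged:
On the way:
1. the pointer stands at the index line (within 12 mm), the sled still (under 5 mm/s) and untouched, for 2 s (y of pointer in the frame of mark between -0.012 and 0.012 m and velocity of joint sled between -0.005 and 0.005 m/s and contact force between each of the fingers, the arm and sled below 0.05 N), for 2 s.
At the end, for the whole second after the job is handed in: The pointer is within 12 mm of the index line along the rail, the sled moves at less than 5 mm/s and nothing of the robot touches it; it has stood so for 2 s (all of step 1).
It fails at once if the sled strikes an end stop (value of joint sled above 0.427 m or value of joint sled below 0.003 m).
It fails at once if the sled is pushed, struck or squeezed with more than 20 N (contact force between any of the fingers, the arm and sled above 20 N).
It fails at once if the robot touches the sled's boxes, covers or deck instead of the red pads (contact force between any of the fingers, the arm and housing above 1 N).
It fails at once if the robot hits the camera station (contact force between any of the fingers, the arm and station above 15 N).
It fails at once if a bystander is moved by more than 25 mm (distance of any of jar, loupe from where it was at the start of the episode above 0.025 m).
It also fails if it takes over 38 s, if anything falls off the work surface, if the arm or the gripper's body presses on something with over 40 N, if the wrist force passes 120 N, or if a joint passes its speed limit or range.

ROBOT

A 7-joint arm with a two-finger parallel gripper is mounted at the origin on the work surface. World frame = base frame: x ahead of the robot, y to its left, z up, the work surface at z = 0. Lengths are in m, angles in rad, forces in N, time in s.
With the tool pointing down it reaches from about 0.4 to 0.85 m from the base axis. Payload 10.4 kg.
Tool frame: the origin (TCP) lies at the very end of the fingers, on their centre line; the grasp point (between the pads) lies 19 mm behind it (manip.grip_point_offset is the distance from the TCP to the grasp point, in m); z points along the fingers, y is the line along which they close (so a half turn about z gives the same grasp; the last joint's range is limited). The gripper opens to 85 mm and grips with 20 to 120 N. Pads are 22 mm wide; open, the fingers measure 114 mm over their backs; the gripper's body (76 mm by 85 mm) begins 54 mm behind the grasp point. The pads swing forward as they close: fully open they stand 13 mm farther back than shut.
Start: joints at [-1.265, 0.332, -0.065, 1.46, 0.022, 1.35, -0.088], TCP at [0.202, 0.592, 0.231] pointing down, gripper open.
Joint ranges: [-2.6, 2.6], [-0.5, 2.12], [-1.47, 1.34], [0.16, 2.42], [-1.27, 4.41], [0.06, 2.06], [-2.6, 2.6]. Speed limits (rad/s): [2.22, 2.22, 2.79, 2.79, 3.14, 3.14, 3.14].

INTERFACE

Orientations are given as a unit quaternion [x, y, z, w].
In Python, from workcell import manip gives the robot as it stands. The module is installed in compiled form; this text tells all that it offers.
- The arm moves only by the tool step_arm, never from a script. Its argument "moves" is a list of rows, each a list of 7 numbers: the closure, from 0 (fully open) to 1 (shut), then the shift along the world's x, y, z in mm, then the turn, a rotation vector about the world's x, y, z in rad. In form: [[grip, tx, ty, tz, ax, ay, az], ...]. A call has 1 to 10 rows; each row is the pose to reach, as a shift and turn from the pose commanded when the call began; what a row does not reach only later rows make up. A row lasts 1/10 s, in which the tool goes at most 50 mm and 8.59 degrees, less where a joint would pass 70% of its speed; a pose out of reach is approached as far as the arm can. A call with a gripper value outside its range is refused whole. The fingers move at their own pace and stop on an object; "grip_force" is the grip in N (left out, the last holds). Time passes only in rows, so rows that repeat a pose let the fingers close. It gives the time, the measured TCP pose, the force, the opening and the grip force at its end, in the units of the state.
- manip.get_obs(): the state, without advancing time (a new reading comes with each control period).
- manip.camera(name): name is "side" or "top"; returns a dict with "image" (384x512x3 uint8, blue, green, red), "K" (3x3 intrinsics, pixels), "dist_coeffs" ([k1, k2, p1, p2, k3] as OpenCV has them; the pictures are not rectified), "rvec" (rotation vector, rad) and "tvec" (3), from world to camera coordinates, as OpenCV has them. Camera axes: x right, y down, z forward; pixel columns grow to the right and rows downward; lengths in m; the calibration is good to about 2 mm. A picture is of the moment at which its call begins. There is no depth.
- manip.hand_in(): hands the job in; it is judged then, once.
The state is a dict: "clock": time; "joint_pos": joint angles; "joint_velocities": joint speeds; "tau": joint torques, N m; "position": TCP position; "ee_rot": TCP orientation; "ft_force": force on the tool from outside, world axes, zero at the start; "torque": the same for the moment, N m; "grip_width": opening from 0.0 (shut) to 1.0 (fully open); "grasp_force": force on a finger pad.
Only numpy, scipy, OpenCV 4.12 (cv2) and the standard library are available. Lean on these libraries where they do the work, as an engineer would, in place of code of your own. Each camera call takes 0.05 s, during which the arm holds its last target. There are 200 camera calls.

## Working session

There is one attempt and no reset: what is moved stays moved. The work goes in short steps, Python scripts to look and compute and a tool call to move; the robot and the scene stay as the last step left them, time stands still between calls to the robot, and variables do not carry over. Pictures are saved under pics/ and viewed, at most 10 in all, crops included, and the job is handed in when it is done.

Besides the shell and the picture viewer there is one more tool, called after "Emit:" by a JSON object that holds its "fn" and its "kwargs", one argument or row to a line. step_arm: Moves the arm, as the interface text tells. Its arguments: {"type":"object","properties":{"moves":{"type":"array","items":{"type":"array","items":{"type":"number"}}},"grip_force":{"type":"number"}},"required":["moves"]}

```bash
mkdir -p pics; python3 - <<'E'
from workcell import manip
import cv2,numpy as np
o=manip.get_obs();print({k:np.round(v,3) for k,v in o.items()})
for n in("top","side"):
    c=manip.camera(n);cv2.imwrite(f"pics/{n}0.png",c["image"]);print(n,c["K"],c["dist_coeffs"],c["rvec"],c["tvec"])
print(manip.get_obs()["clock"])
E
```

```text
{'clock': np.float64(0.0), 'joint_pos': array([-1.265,  0.333, -0.065,  1.461,  0.022,  1.35 , -0.089]), 'joint_velocities': array([-0.001, -0.   ,  0.002, -0.   ,  0.001,  0.001,  0.001]), 'tau': array([ 2.0000e-03, -6.2546e+01,  5.0000e-02, -3.9159e+01,  1.6000e-02,
        1.0000e-02,  0.0000e+00]), 'position': array([0.202, 0.591, 0.231]), 'ee_rot': array([ 0.164,  0.987, -0.001, -0.   ]), 'ft_force': array([0.614, 0.73 , 0.29 ]), 'torque': array([ 0.02 ,  0.013, -0.   ]), 'grasp_force': np.float64(0.0), 'grip_width': np.float64(0.998)}
top [[426.34081632   0.         258.08453752]
 [  0.         426.34081632 185.79156373]
 [  0.           0.           1.        ]] [-0.10230833  0.          0.          0.          0.        ] [ 2.17190225 -2.17496645  0.09557693] [0.04440212 0.62276315 1.3277387 ]
side [[396.12934274   0.         251.97294385]
 [  0.         396.12934274 188.78620091]
 [  0.           0.           1.        ]] [-0.06901732  0.          0.          0.          0.        ] [ 2.10591065e+00 -1.67978521e-03  2.46623716e-02] [-0.61781926  0.08918224  1.26596825]
0.1
```

View pics/top0.png

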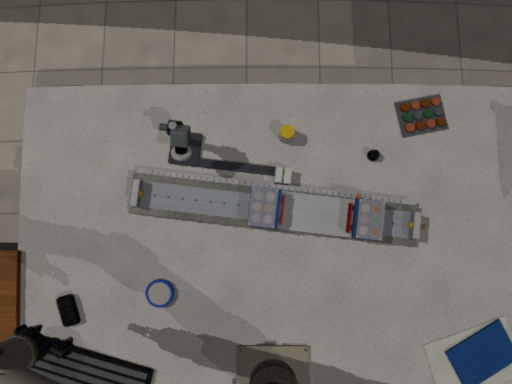

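View pics/side0.png

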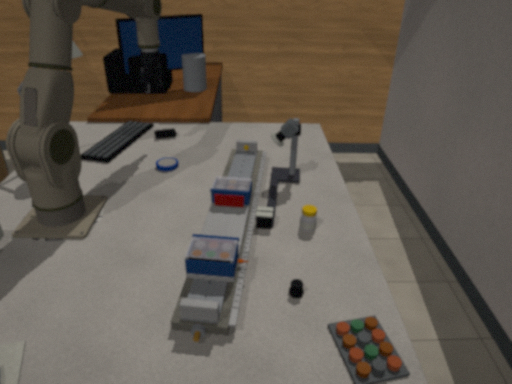

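Top: rail runs from (415,225) rear to (135,193) front, red pads at (350,217) and (282,208), index block at (284,175), pointer near (358,195). The jar is at (287,131) and the loupe at (373,155). The side view agrees. Next I enlarge the top view and measure.

```bash
cat > h.py <<'E'
import cv2,numpy as np
from workcell import manip
def ray(c,uv):
    R=cv2.Rodrigues(np.array(c["rvec"],float))[0];t=np.array(c["tvec"],float).ravel()
    p=cv2.undistortPoints(np.array(uv,float).reshape(-1,1,2),np.array(c["K"]),np.array(c["dist_coeffs"])).reshape(-1,2)
    return -R.T@t,np.c_[p,np.ones(len(p))]@R
def plane(c,uv,z):
    o,d=ray(c,uv);return o+d*((z-o[2])/d[:,2])[:,None]
def blobs(im,lo,hi,amin=4):
    h=cv2.cvtColor(im,cv2.COLOR_BGR2HSV);m=cv2.inRange(h,lo,hi)
    n,l,s,ce=cv2.connectedComponentsWithStats(m)
    return [(s[i,4],np.round(ce[i],1),s[i,:4]) for i in range(1,n) if s[i,4]>=amin],m,l
E
python3 - <<'E'
from h import *
c=manip.camera("top");im=c["image"]
cv2.imwrite("pics/crop1.png",cv2.resize(im[120:250,120:440],None,fx=2.5,fy=2.5,interpolation=cv2.INTER_CUBIC))
for nm,lo,hi,z in(("red",(0,150,60),(6,255,255),.09),("red2",(174,150,60),(180,255,255),.09),("orange",(7,150,110),(17,255,255),.051),("yellow",(18,140,100),(35,255,255),.062)):
    for a,ce,s in blobs(im,lo,hi,3)[0]:
        if 120<ce[1]<250: print(nm,a,ce,s,plane(c,ce,z).round(4))
# white top of the index block
b,m,l=blobs(im[160:190,265:305],(0,0,170),(180,60,255),3);print(b)
print(im[160:190,270:298].mean(2).astype(int))
E
```

```text
red 36 [281.8 209.3] [280 196   4  28] [[ 0.5458 -0.0282  0.09  ]]
red 38 [349.9 209.7] [348 203   5  14] [[ 0.5439 -0.2351  0.09  ]]
red 39 [348.6 224.6] [347 218   4  14] [[ 0.4989 -0.2304  0.09  ]]
red2 3 [349. 217.] [348 217   3   1] [[ 0.5218 -0.232   0.09  ]]
red2 3 [349.  219.7] [348 219   3   2] [[ 0.5137 -0.2318  0.09  ]]
red2 3 [347.3 228.7] [347 228   2   2] [[ 0.4865 -0.2262  0.09  ]]
orange 42 [430.6 122.9] [427 120   8   7] [[ 0.8239 -0.5142  0.051 ]]
orange 45 [410. 127.] [407 124   7   7] [[ 0.8097 -0.445   0.051 ]]
orange 9 [357.7 196.1] [356 195   4   3] [[ 0.5878 -0.2689  0.051 ]]
yellow 158 [286.9 131.4] [280 125  15  14] [[ 0.7914 -0.0474  0.062 ]]
yellow 3 [140.3 193.3] [140 193   2   2] [[0.5968 0.4114 0.062 ]]
yellow 16 [410.  224.2] [409 222   3   6] [[ 0.4988 -0.4299  0.062 ]]
[]
[[132 131 136 134 134 133 132 134 131 134 133 134 132 134 131 134 135 134
  134 132 132 130 130 131 134 129 130 134]
 [124 130 135 134 133 135 133 132 132 135 133 135 134 135 133 134 134 135
  131 132 134 131 128 128 129 128 132 134]
 [119 123 124 127 125 124 126 125 127 123 129 131
[... 2527 characters left out ...]
117 127 129 125 118 105  98  94 103  98  90  77  71  64  58  54  55  61
   66  80  84  78  77  77  75  75  77  77]
 [110 125 131 130 128 121 109 114 124 125 118 115 114 112 108 107 103 100
   98  99  93  88  89  86  82  81  79  82]
 [103 120 122 127 131 121 106 116 129 130 129 129 117 112 128 130 127 123
  121 121 118 118 119 116 111 111 105 107]
 [108 115 114 118 122 116 104 118 131 128 129 128 119 115 129 130 129 129
  117 115 127 130 130 128 121 118 124 124]
 [105 106  98  99 105  98  93 109 118 115 112 113 111 116 126 128 128 122
  115 111 126 129 128 129 118 113 128 128]
 [106 105 105 107 107 107 110 113  99  81  81  85  94 103 115 117 115 118
  111 112 120 123 128 125 112 110 125 126]]
```

View pics/crop1.png

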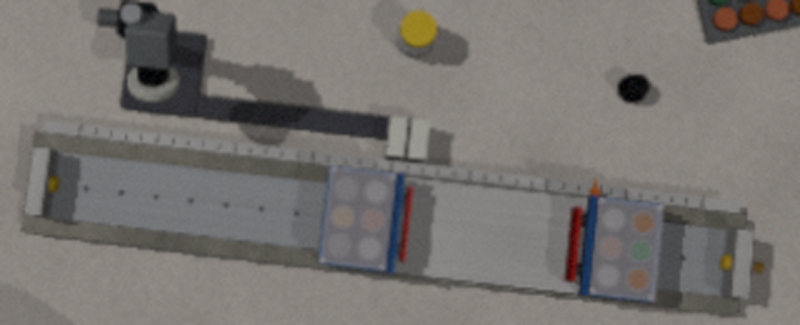

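Crop: orange pointer at about px (357.7,196), black index line at about (282.7,174), buffers at (140,193) and (410,224). Now I convert these to the rail frame and check consistency.

```bash
python3 - <<'E'
from h import *
c=manip.camera("top");s=manip.camera("side")
F=plane(c,[140.5,193.3],.062)[0];B=plane(c,[410,224.2],.062)[0]
C=(F+B)/2;e=(F-B)[:2]/np.linalg.norm((F-B)[:2]);n=np.array([e[1],-e[0]])
print("C",C,"e",e,"ang",np.arctan2(e[0],e[1]),np.linalg.norm(F-B))
# long edge check of way using steel/beam: index block line direction should be across
f=lambda p:np.array([(p[:2]-C[:2])@n,(p[:2]-C[:2])@e])
for nm,uv,z in(("line top",[283.4,168],.051),("line bot",[282,181],.051),("pointer",[357.7,196.1],.051),("lead pad",[281.8,209.3],.09),("tailA",[349.9,209.7],.09),("tailB",[348.6,224.6],.09),("jar",[286.9,131.4],.07),("loupe",[373,155],.036)):
    p=plane(c,uv,z)[0];print(nm,p.round(4),f(p).round(4))
print("cam",ray(c,[[0,0]])[0],ray(s,[[0,0]])[0])
im=s["image"]
for nm,lo,hi in(("red",(0,150,60),(6,255,255)),("orange",(7,150,110),(17,255,255)),("yellow",(18,140,100),(35,255,255)),("blue",(100,120,40),(130,255,255))):
    for a,ce,st in blobs(im,lo,hi,4)[0]:
        if 160<ce[0]<330 and 130<ce[1]<345: print(nm,a,ce,st,f(plane(s,ce,.051)[0]).round(4))
E
```

```text
C [ 0.54779388 -0.00956878  0.062     ] e [0.11573678 0.99327992] ang 0.11599673558030904 0.8464450437035704
line top [ 0.6768 -0.0361  0.051 ] [ 0.1312 -0.0115]
line bot [ 0.6357 -0.0314  0.051 ] [ 0.0899 -0.0116]
pointer [ 0.5878 -0.2689  0.051 ] [ 0.0698 -0.253 ]
lead pad [ 0.5458 -0.0282  0.09  ] [ 0.0001 -0.0188]
tailA [ 0.5439 -0.2351  0.09  ] [ 0.0223 -0.2245]
tailB [ 0.4989 -0.2304  0.09  ] [-0.023 -0.225]
jar [ 0.7896 -0.0469  0.07  ] [ 0.2445 -0.0091]
loupe [ 0.7207 -0.3252  0.036 ] [ 0.2083 -0.2935]
cam [0.49970833 0.03952247 1.37892171] [ 0.59364655 -1.05029084  0.73266816]
red 206 [228.6 200.8] [215 195  28  12] [-0.0091  0.0315]
orange 10 [240.3 260.2] [239 259   4   3] [ 0.0652 -0.2483]
yellow 11 [245.8 147.2] [244 146   4   4] [-0.0028  0.446 ]
yellow 127 [309.  210.2] [303 205  14  12] [0.2469 0.0102]
blue 79 [166.1 167.5] [157 163  20   8] [-0.2736  0.2278]
blue 162 [234.7 193.8] [212 190  39  15] [0.0042 0.0767]
blue 659 [210.7 267. ] [186 254  52  22] [-0.0057 -0.2835]
```

Consistent: the joint is now about 0.098 and the mark is at 0.3385, so travel is about 0.241 m. The lead face sits at rail y −0.022 and the rail angle is −0.116 rad. I move in with the fingers shut and their closing axis across the rail.

Emit:
{"fn": "step_arm", "kwargs": {
  "moves": [
    [1, 30, -33, 5, 0, 0, -0.13],
    [1, 62, -68, 10, 0, 0, -0.26],
    [1, 94, -104, 10, 0, 0, -0.39],
    [1, 126, -140, 10, 0, 0, -0.52],
    [1, 157, -175, 10, 0, 0, -0.65],
    [1, 188, -210, 10, 0, 0, -0.78],
    [1, 218, -246, 10, 0, 0, -0.91],
    [1, 238, -290, 10, 0, 0, -1.04],
    [1, 253, -335, 10, 0, 0, -1.17],
    [1, 268, -380, 10, 0, 0, -1.3]
  ]
}}

```text
clock: 1.25
position: [0.4702, 0.2096, 0.2413]
ee_rot: [0.729, 0.684, 0.0, -0.0]
ft_force: [1.0, 0.0, 0.7]
grip_width: 0.003
grasp_force: 0.0
```

Emit:
{"fn": "step_arm", "kwargs": {
  "moves": [
    [1, 10, -42, 0, 0, 0, -0.052],
    [1, 20, -86, 0, 0, 0, -0.052],
    [1, 30, -130, 0, 0, 0, -0.052],
    [1, 40, -175, 0, 0, 0, -0.052],
    [1, 50, -220, -5, 0, 0, -0.052],
    [1, 60, -262, -20, 0, 0, -0.052],
    [1, 66, -290, -50, 0, 0, -0.052],
    [1, 68, -299, -80, 0, 0, -0.052],
    [1, 68, -299, -110, 0, 0, -0.052],
    [1, 68, -299, -110, 0, 0, -0.052]
  ]
}}

```text
clock: 2.25
position: [0.5353, -0.0875, 0.1279]
ee_rot: [0.745, 0.667, -0.002, -0.002]
ft_force: [-0.5, 0.3, 0.4]
grip_width: -0.001
grasp_force: 0.0
```

```bash
python3 - <<'E'
from h import *
for n in("top","side"):
    c=manip.camera(n);cv2.imwrite(f"pics/{n}2.png",c["image"][120:300] if n=="top" else c["image"][120:340,120:360])
    for nm,lo,hi in(("red",(0,150,60),(6,255,255)),("orange",(7,150,110),(17,255,255))):
        for a,ce,st in blobs(c["image"],lo,hi,3)[0]:print(n,nm,a,ce,st)
a=cv2.imread("pics/top2.png");b=cv2.imread("pics/side2.png")
cv2.imwrite("pics/both2.png",np.hstack([a,cv2.resize(b,(240,180))]))
print(manip.get_obs()["position"])
E
```

```text
top red 9 [282.3 205.2] [282 202   2   8]
top red 27 [350.3 207.7] [349 203   4  10]
top red 5 [281.6 212.2] [281 211   2   3]
top red 11 [280.7 219.5] [280 215   2   9]
top red 23 [349.3 222.5] [348 214   3  18]
top orange 43 [435.5 100.7] [432  98   8   7]
top orange 45 [415.1 104.7] [412 101   7   8]
top orange 46 [430.4 122.9] [427 120   8   7]
top orange 48 [409.8 126.9] [406 123   8   8]
top orange 9 [357.7 196.1] [356 195   4   3]
top orange 38 [  6.6 291.7] [  0 290  15   4]
top orange 6 [ 12.3 323.7] [ 11 322   3   4]
side red 176 [228.8 201.3] [216 195  27  12]
side orange 3 [149.  112.7] [148 112   3   2]
side orange 13 [240.2 260.5] [238 259   5   4]
side orange 12 [371.  319.4] [367 318   9   4]
side orange 83 [342.6 326.8] [337 323  12   9]
side orange 90 [378.  333.7] [373 329  12  10]
side orange 67 [349.4 338.8] [345 335  10   9]
side orange 105 [355.8 352.8] [350 348  13  11]
side orange 109 [394.1 361. ] [388 356  13  11]
side orange 23 [363.5 365.4] [359 363   9   6]
[ 0.53781559 -0.08729787  0.13188934]
```

View pics/both2.png

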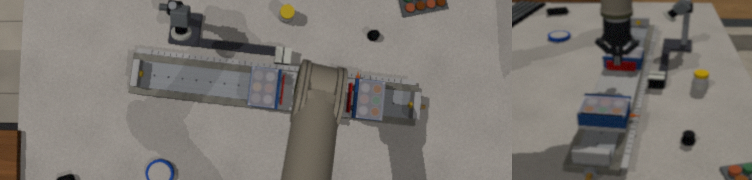

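Hand hangs in the gap, pointer visible in both views (px 357.7,196 top; 240,260 side). I go down and begin the steady push.

Emit:
{"fn": "step_arm", "kwargs": {
  "moves": [
    [1, 0, 0, -28, 0, 0, 0],
    [1, 0, 0, -55, 0, 0, 0],
    [1, 0.6, 5, -56, 0, 0, 0],
    [1, 1.7, 15, -56, 0, 0, 0],
    [1, 2.7, 23, -56, 0, 0, 0],
    [1, 3.2, 28, -56, 0, 0, 0],
    [1, 3.6, 31.5, -56, 0, 0, 0],
    [1, 4.1, 35, -56, 0, 0, 0],
    [1, 4.5, 38.5, -56, 0, 0, 0],
    [1, 4.9, 42, -56, 0, 0, 0]
  ]
}}

```text
clock: 3.35
position: [0.5427, -0.0454, 0.0754]
ee_rot: [0.745, 0.667, 0.0, 0.0]
ft_force: [-0.1, -0.1, 0.3]
grip_width: -0.001
grasp_force: 0.0
```

Emit:
{"fn": "step_arm", "kwargs": {
  "moves": [
    [1, 0.4, 3.5, 0, 0, 0, 0],
    [1, 0.8, 7, 0, 0, 0, 0],
    [1, 1.2, 10.5, 0, 0, 0, 0],
    [1, 1.6, 14, 0, 0, 0, 0],
    [1, 2.0, 17.5, 0, 0, 0, 0],
    [1, 2.4, 21, 0, 0, 0, 0],
    [1, 2.9, 24.5, 0, 0, 0, 0],
    [1, 3.2, 27, 0, 0, 0, 0]
  ]
}}

```text
clock: 4.15
position: [0.546, -0.0179, 0.0753]
ee_rot: [0.745, 0.667, 0.0, -0.0]
ft_force: [0.6, -0.1, -0.3]
grip_width: 0.005
grasp_force: 0.0
```

```bash
cat > m.py <<'E'
from h import *
C=np.array([.54779,-.00957]);e=np.array([.11574,.99328]);n=np.array([e[1],-e[0]])
S=[]
def meas(k=1):
    for i in range(k):
        for nm,off in(("top",0.0),("side",0.0)):
            t=manip.get_obs()["clock"];c=manip.camera(nm)
            h=cv2.cvtColor(c["image"],cv2.COLOR_BGR2HSV).astype(float)
            H,Sa,V=h[...,0],h[...,1],h[...,2]
            for a,ce,st in blobs(c["image"],(6,130,90),(17,255,255),3)[0]:
                p=plane(c,ce,.051)[0,:2]-C
                if .045<p@n<.095 and a<40: print(nm,"t=%.2f"%t,a,ce,"pointer y %.4f x %.3f"%(p@e,p@n)); S.append((nm,t,p@e))
    for nm in("top","side"):
        q=[(t,y) for m,t,y in S if m==nm]
        if len(q)>2: print(nm,"v=%.4f"%np.polyfit(*np.array(q).T,1)[0])
    o=manip.get_obs();p=o["position"];print("clock %.2f"%o["clock"],"hand y %.4f x %.4f z %.4f"%((p[:2]-C)@e,(p[:2]-C)@n,p[2]),o["ft_force"].round(2),"mark -0.0115")
E
python3 -c "
from m import *;meas(6)"
```

```text
top t=4.15 6 [347.2 195.2] pointer y -0.2197 x 0.069
side t=4.20 4 [282.   64.5] pointer y 1.9209 x 0.089
side t=4.20 3 [266.7 114. ] pointer y 0.8527 x 0.054
side t=4.20 16 [241.8 251.7] pointer y -0.2139 x 0.065
top t=4.25 7 [345.6 194.9] pointer y -0.2146 x 0.069
side t=4.30 6 [278.   84.2] pointer y 1.3959 x 0.084
side t=4.30 18 [242.2 250.3] pointer y -0.2080 x 0.065
top t=4.35 8 [343.8 194.8] pointer y -0.2089 x 0.069
side t=4.40 3 [277.3  64. ] pointer y 1.9300 x 0.054
side t=4.40 3 [269. 109.] pointer y 0.9290 x 0.060
side t=4.40 16 [242.4 248.8] pointer y -0.2017 x 0.065
top t=4.45 7 [342.  194.3] pointer y -0.2031 x 0.070
side t=4.50 7 [280.6  67. ] pointer y 1.8423 x 0.082
side t=4.50 17 [275.7  70.6] pointer y 1.7318 x 0.052
side t=4.50 11 [280.6  74.1] pointer y 1.6431 x 0.090
side t=4.50 3 [272.3 109.3] pointer y 0.9271 x 0.077
side t=4.50 16 [242.6 247.5] pointer y -0.1962 x 0.065
top t=4.55 7 [340.  194.3] pointer y -0.1968 x 0.069
side t=4.60 4 [291.5   1. ] pointer y 7.0736 x 0.070
side t=4.60 5 [289.4   9.6] pointer y 5.5895 x 0.063
side t=4.60 5 [289.8  14. ] pointer y 5.0221 x 0.081
side t=4.60 3 [272.   87.3] pointer y 1.3226 x 0.052
side t=4.60 6 [269.7 104. ] pointer y 1.0093 x 0.058
side t=4.60 4 [269.  118.5] pointer y 0.7914 x 0.069
side t=4.60 15 [242.7 246.4] pointer y -0.1915 x 0.064
top t=4.65 7 [338.3 194. ] pointer y -0.1914 x 0.069
side t=4.70 23 [290.6   0.7] pointer y 7.1299 x 0.053
side t=4.70 4 [287.5  15. ] pointer y 4.8958 x 0.052
side t=4.70 4 [285.   27.2] pointer y 3.7498 x 0.053
side t=4.70 3 [287.3  30.3] pointer y 3.5305 x 0.085
side t=4.70 12 [282.6  42.1] pointer y 2.8168 x 0.060
side t=4.70 19 [279.4  63.5] pointer y 1.9489 x 0.069
side t=4.70 28 [269.4 105.4] pointer y 0.9862 x 0.058
side t=4.70 17 [243.4 245.1] pointer y -0.1857 x 0.066
top v=0.0573
side v=5.7393
clock 4.75 hand y -0.0091 x -0.0008 z 0.0754 [-0.05 -0.21 -0.43] mark -0.0115
```

Emit:
{"fn": "step_arm", "kwargs": {
  "moves": [
    [1, 0.1, 1, 0, 0, 0, 0],
    [1, 0.3, 3, 0, 0, 0, 0],
    [1, 0.6, 5, 0, 0, 0, 0],
    [1, 0.8, 7, 0, 0, 0, 0],
    [1, 1.0, 9, 0, 0, 0, 0],
    [1, 1.3, 11, 0, 0, 0, 0],
    [1, 1.5, 13, 0, 0, 0, 0],
    [1, 1.7, 15, 0, 0, 0, 0],
    [1, 1.9, 16.5, 0, 0, 0, 0],
    [1, 2.0, 17, 0, 0, 0, 0]
  ]
}}

```text
clock: 5.75
position: [0.5479, -0.0012, 0.0753]
ee_rot: [0.745, 0.667, 0.0, 0.0]
ft_force: [1.3, -0.8, 0.0]
grip_width: 0.001
grasp_force: 0.0
```

```bash
sed -i 's/a<40:/a<40 and p@e<.1:/' m.py; python3 -c "
from m import *;meas(8)"
```

```text
top t=5.75 7 [320.3 192. ] pointer y -0.1345 x 0.069
side t=5.80 16 [245.8 232.7] pointer y -0.1293 x 0.065
top t=5.85 9 [319. 192.] pointer y -0.1305 x 0.069
side t=5.90 15 [245.9 231.6] pointer y -0.1242 x 0.065
top t=5.95 9 [317.3 191.6] pointer y -0.1250 x 0.069
side t=6.00 13 [245.8 230.6] pointer y -0.1195 x 0.064
top t=6.05 8 [315.8 191.2] pointer y -0.1202 x 0.070
side t=6.10 14 [246.1 229.6] pointer y -0.1146 x 0.065
top t=6.15 7 [314.  191.3] pointer y -0.1146 x 0.069
side t=6.20 13 [246.5 228.8] pointer y -0.1106 x 0.065
top t=6.25 8 [312.9 191.1] pointer y -0.1111 x 0.069
side t=6.30 14 [246.6 227.9] pointer y -0.1062 x 0.065
top t=6.35 9 [311.3 190.9] pointer y -0.1061 x 0.069
side t=6.40 13 [246.7 227. ] pointer y -0.1018 x 0.065
top t=6.45 10 [309.8 191. ] pointer y -0.1015 x 0.069
side t=6.50 12 [246.8 225.9] pointer y -0.0964 x 0.065
top v=0.0477
side v=0.0459
clock 6.55 hand y 0.0081 x -0.0008 z 0.0753 [-0.6  -0.47 -0.67] mark -0.0115
```

Emit:
{"fn": "step_arm", "kwargs": {
  "moves": [
    [1, 0, 0, 0, 0, 0, 0],
    [1, 0, 0, 0, 0, 0, 0]
  ]
}}

```text
clock: 6.75
position: [0.5479, -0.0014, 0.0753]
ee_rot: [0.745, 0.667, 0.0, 0.0]
ft_force: [-0.6, -0.2, -0.1]
grip_width: 0.001
grasp_force: 0.0
```

```bash
python3 -c "
from m import *;meas(5)"
```

```text
top t=6.75 8 [305.9 190.1] pointer y -0.0890 x 0.070
side t=6.80 12 [247.8 223.2] pointer y -0.0827 x 0.066
top t=6.85 9 [304.3 190.2] pointer y -0.0841 x 0.069
side t=6.90 13 [247.5 222.3] pointer y -0.0783 x 0.064
top t=6.95 8 [302.9 190.1] pointer y -0.0797 x 0.069
side t=7.00 12 [247.7 221.7] pointer y -0.0751 x 0.065
top t=7.05 3 [302.3 189.7] pointer y -0.0777 x 0.070
side t=7.10 12 [247.8 220.9] pointer y -0.0710 x 0.065
side t=7.20 12 [248.2 220.1] pointer y -0.0668 x 0.065
top v=0.0384
side v=0.0389
clock 7.25 hand y 0.0081 x -0.0008 z 0.0753 [ 0.25 -0.72 -0.06] mark -0.0115
```

Emit:
{"fn": "step_arm", "kwargs": {
  "moves": [
    [1, 0.1, 0.6, 0, 0, 0, 0],
    [1, 0.2, 1.8, 0, 0, 0, 0],
    [1, 0.35, 3.0, 0, 0, 0, 0],
    [1, 0.5, 4.2, 0, 0, 0, 0],
    [1, 0.6, 5.4, 0, 0, 0, 0],
    [1, 0.75, 6.6, 0, 0, 0, 0],
    [1, 0.9, 7.8, 0, 0, 0, 0],
    [1, 1.05, 9.0, 0, 0, 0, 0],
    [1, 1.2, 10.2, 0, 0, 0, 0],
    [1, 1.3, 11.4, 0, 0, 0, 0]
  ]
}}

```text
clock: 8.25
position: [0.5492, 0.0101, 0.0753]
ee_rot: [0.745, 0.667, 0.0, 0.0]
ft_force: [-0.4, 0.4, -0.2]
grip_width: -0.004
grasp_force: 0.0
```

Emit:
{"fn": "step_arm", "kwargs": {
  "moves": [
    [1, 0.15, 1.2, 0, 0, 0, 0],
    [1, 0.3, 2.4, 0, 0, 0, 0],
    [1, 0.4, 3.6, 0, 0, 0, 0],
    [1, 0.55, 4.8, 0, 0, 0, 0],
    [1, 0.7, 6.0, 0, 0, 0, 0],
    [1, 0.85, 7.2, 0, 0, 0, 0],
    [1, 1.0, 8.4, 0, 0, 0, 0],
    [1, 1.1, 9.6, 0, 0, 0, 0],
    [1, 1.25, 10.8, 0, 0, 0, 0]
  ]
}}

```text
clock: 9.15
position: [0.5504, 0.0208, 0.0753]
ee_rot: [0.745, 0.667, -0.0, 0.0]
ft_force: [0.2, 1.4, 0.4]
grip_width: 0.002
grasp_force: 0.0
```

```bash
python3 -c "
from m import *;meas(3);c=manip.camera('top');cv2.imwrite('pics/t5.png',cv2.resize(c['image'][150:240,230:400],None,fx=4,fy=4,interpolation=cv2.INTER_CUBIC))"
```

```text
side t=9.20 11 [249.9 210.4] pointer y -0.0146 x 0.065
side t=9.30 9 [250.3 210.3] pointer y -0.0138 x 0.066
side t=9.40 8 [250.5 210.5] pointer y -0.0149 x 0.067
side v=-0.0016
clock 9.45 hand y 0.0303 x -0.0009 z 0.0753 [ 0.   -1.03 -0.37] mark -0.0115
```

View pics/t5.png

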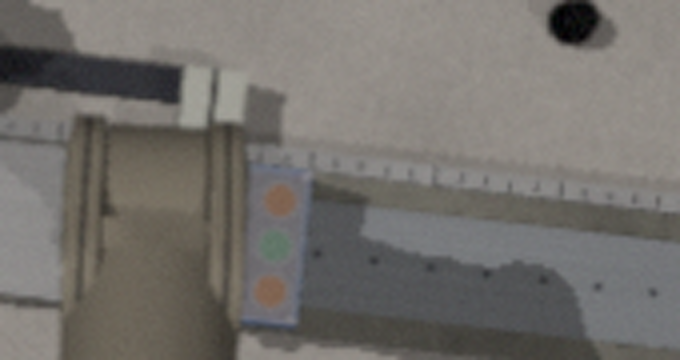

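Top: hand over the gap, rear box right of it, pointer hidden by the arm; the sled is nearly still. I measure the index line in the side view and the drift.

```bash
python3 - <<'E'
from m import *
meas(3)
c=manip.camera("side");im=c["image"]
cv2.imwrite("pics/s6.png",cv2.resize(im[185:245,215:295],None,fx=9,fy=9,interpolation=cv2.INTER_CUBIC))
print(im[200:222,244:280].mean(2).astype(int))
for uv in([258,212],[258,211],[258,213],[264,211]):
    p=plane(c,uv,.051)[0,:2]-C;print(uv,p@n,p@e)
E
```

```text
side t=9.55 9 [249.9 210.3] pointer y -0.0140 x 0.065
side t=9.65 9 [250.2 210.4] pointer y -0.0144 x 0.066
side t=9.75 12 [249.9 210.8] pointer y -0.0168 x 0.065
side v=-0.0138
clock 9.80 hand y 0.0304 x -0.0009 z 0.0754 [ 0.17  0.21 -0.5 ] mark -0.0115
[[108 102  88  69  72  90  92  84  92 104 116 121 115 116 114 118 119 120
  120 122 121 118 109  89  64  48  47  46  49  46  51  48  66  77  90  92]
 [105  99  83  64  65  80  84  87  95 111 120 120 123 119 117 118 119 122
  120 119 121 120 109  85  63  48  48  51  52  52  47  54  62  80  86  84]
 [103  96  78  60  63  71  77  86 100 114 125 128 126 123 118 120 123 122
  120 122 118 120 106  81  58  49  52  52  55  53  51  56  67  83  86  90]
 [105  92  78  57  59  68  78  91 103 118 126 128 131 122 122 120 123 120
  121 121 120 119 102  77  55  50  49  53  52  53  52  56  66  79  89  88]
 [106  93  71  56  56  67  77  89 102 114 121 124 123 122 122 123 123 124
  119 124 122 119  99  77  57  55  54  53  50  57  55  57  73  82  93  97]
 [105  90  61  43  53  64  72  90 106 112 116 120 119 121 124 124 129 126
  127 129 131 125 106  83 
[... 1943 characters left out ...]
0  47  44  47  63  91 113 122 120 125 129]
 [ 43  46  55  65  78  89  98 106 105 103  94  72  51  27   9   4  18   9
   14   9  14  11   6  12  21  19   7  24  42  60  92 117 122 124 127 134]
 [ 42  49  61  77  89 101 113 110 115 114 104  84  56  34  12   3   1  11
    7   5   1   1  14   8   4   1   9  17  36  65  96 115 122 123 129 133]
 [ 56  63  71  85  97 105 114 115 118 114 108  86  59  24   2  10  14   0
    2   0  10   2   9  12   0   9  10  16  35  69  96 117 124 123 132 137]]
[258, 212] 0.09030255646338275 -0.02010799395000937
[258, 211] 0.08979791748023523 -0.014619951022030089
[258, 213] 0.09080334153879514 -0.02555394712028017
[264, 211] 0.10818242621742545 -0.012221616473917372
```

View pics/s6.png

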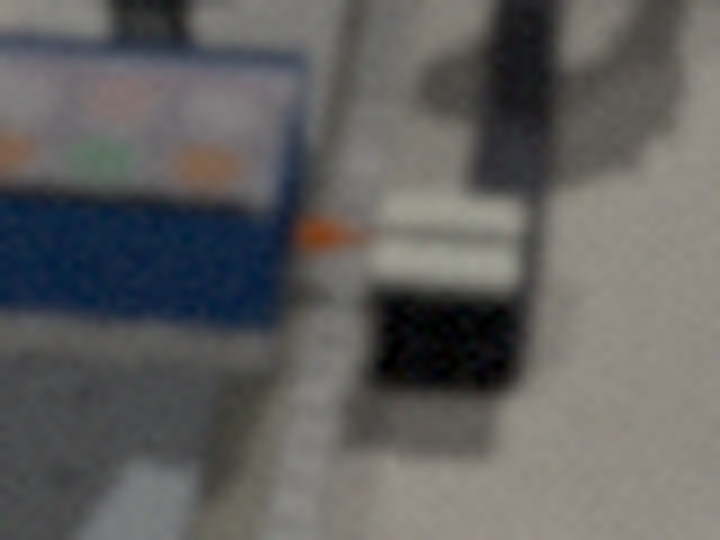

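Side view: the pointer tip (crop 366,238) stands within about 0.6 px (3 mm) of the index line (crop 385,233). I check the drift.

Emit:
{"fn": "step_arm", "kwargs": {
  "moves": [
    [1, 0, 0.5, 0, 0, 0, 0],
    [1, 0, 1, 0, 0, 0, 0],
    [1, 0, 1, 0, 0, 0, 0],
    [1, 0, 1, 0, 0, 0, 0],
    [1, 0, 1, 0, 0, 0, 0],
    [1, 0, 1, 0, 0, 0, 0],
    [1, 0, 1, 0, 0, 0, 0],
    [1, 0, 1, 0, 0, 0, 0]
  ]
}}

```text
clock: 10.65
position: [0.5505, 0.0217, 0.0753]
ee_rot: [0.745, 0.667, 0.0, 0.0]
ft_force: [-0.1, -0.1, 0.1]
grip_width: -0.001
grasp_force: 0.0
```

```bash
python3 -c "
from m import *;meas(5)"
```

```text
side t=10.70 11 [249.7 210.8] pointer y -0.0168 x 0.064
side t=10.80 10 [249.9 210.9] pointer y -0.0173 x 0.065
side t=10.90 10 [249.9 210.9] pointer y -0.0173 x 0.065
side t=11.00 10 [249.9 210.9] pointer y -0.0173 x 0.065
side t=11.10 10 [249.9 210.9] pointer y -0.0173 x 0.065
side v=-0.0009
clock 11.15 hand y 0.0314 x -0.0010 z 0.0753 [ 0.55 -0.58 -0.34] mark -0.0115
```

Sled at rest, about 6 mm short by the side view. I lift out and check with the top view.

Emit:
{"fn": "step_arm", "kwargs": {
  "moves": [
    [1, 0.4, 3, 20, 0, 0, 0],
    [1, 0.8, 7, 50, 0, 0, 0],
    [1, 0.8, 7, 90, 0, 0, 0],
    [1, -30, 15, 110, 0, 0, 0],
    [1, -70, 40, 115, 0, 0, 0],
    [1, -105, 70, 115, 0, 0, 0],
    [1, -130, 100, 115, 0, 0, 0],
    [1, -130, 100, 115, 0, 0, 0]
  ]
}}

```text
clock: 11.95
position: [0.4176, 0.1255, 0.1905]
ee_rot: [0.743, 0.67, 0.001, -0.001]
ft_force: [0.8, 0.2, 0.5]
grip_width: 0.0
grasp_force: 0.0
```

```bash
python3 -c "
from m import *;meas(4);c=manip.camera('top');cv2.imwrite('pics/t7.png',cv2.resize(c['image'][155:235,220:320],None,fx=7,fy=7,interpolation=cv2.INTER_CUBIC))"
```

```text
top t=11.95 8 [283.9 188.1] pointer y -0.0199 x 0.068
side t=12.00 10 [249.9 210.9] pointer y -0.0173 x 0.065
top t=12.05 8 [283.9 188.1] pointer y -0.0199 x 0.068
side t=12.10 10 [249.7 210.7] pointer y -0.0163 x 0.064
top t=12.15 9 [283.9 187.9] pointer y -0.0198 x 0.069
side t=12.20 9 [250.1 210.9] pointer y -0.0172 x 0.066
top t=12.25 7 [283.7 188. ] pointer y -0.0192 x 0.069
side t=12.30 11 [249.7 210.8] pointer y -0.0168 x 0.064
top v=0.0020
side v=0.0005
clock 12.35 hand y 0.1150 x -0.1412 z 0.1902 [-0.66  0.06  0.27] mark -0.0115
```

View pics/t7.png

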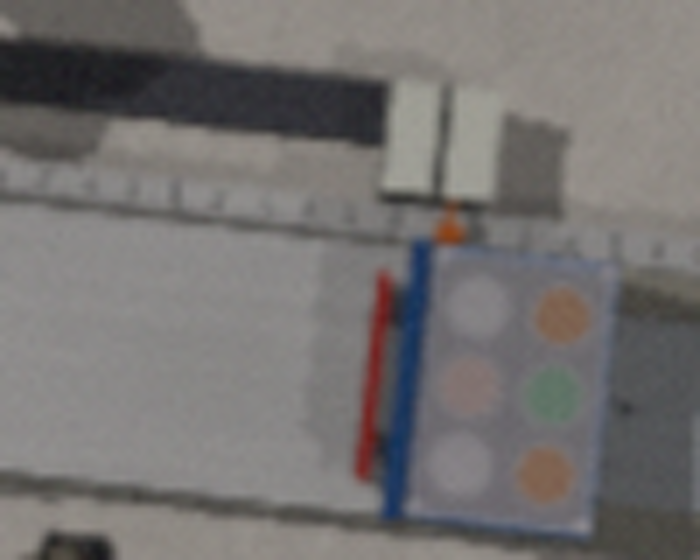

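Top crop: the pointer tip (453,208) is about 2.2 px (7 mm) behind the extended line (437,212). Side and top bracket it at 5.5–8 mm, inside the 12 mm tolerance, and the sled is fully at rest. I wait a little, confirm and hand in.

Emit:
{"fn": "step_arm", "kwargs": {
  "moves": [
    [1, 0, 0, 0, 0, 0, 0],
    [1, 0, 0, 0, 0, 0, 0],
    [1, 0, 0, 0, 0, 0, 0],
    [1, 0, 0, 0, 0, 0, 0],
    [1, 0, 0, 0, 0, 0, 0],
    [1, 0, 0, 0, 0, 0, 0],
    [1, 0, 0, 0, 0, 0, 0],
    [1, 0, 0, 0, 0, 0, 0],
    [1, 0, 0, 0, 0, 0, 0],
    [1, 0, 0, 0, 0, 0, 0]
  ]
}}

```text
clock: 13.4
position: [0.4204, 0.1217, 0.1903]
ee_rot: [0.745, 0.667, 0.0, 0.0]
ft_force: [-0.5, -0.6, 0.4]
grip_width: -0.001
grasp_force: 0.0
```

Emit:
{"fn": "step_arm", "kwargs": {
  "moves": [
    [1, 0, 0, 0, 0, 0, 0],
    [1, 0, 0, 0, 0, 0, 0],
    [1, 0, 0, 0, 0, 0, 0],
    [1, 0, 0, 0, 0, 0, 0],
    [1, 0, 0, 0, 0, 0, 0],
    [1, 0, 0, 0, 0, 0, 0],
    [1, 0, 0, 0, 0, 0, 0]
  ]
}}

```text
clock: 14.1
position: [0.4205, 0.1217, 0.1903]
ee_rot: [0.745, 0.667, 0.0, 0.0]
ft_force: [0.3, -1.0, -0.3]
grip_width: 0.004
grasp_force: 0.0
```

```bash
python3 -c "
from m import *;meas(2)
y=[s[2] for s in S]
if max(abs(v+.0115) for v in y)<.0105: print(manip.hand_in())"
```

```text
top t=14.10 7 [283.7 188. ] pointer y -0.0192 x 0.069
side t=14.15 11 [249.7 210.8] pointer y -0.0168 x 0.064
top t=14.20 7 [283.7 188. ] pointer y -0.0192 x 0.069
side t=14.25 10 [249.9 210.8] pointer y -0.0168 x 0.065
clock 14.30 hand y 0.1157 x -0.1417 z 0.1903 [ 0.42  0.14 -0.62] mark -0.0115
the job is handed in; nothing more can be done
None
```

I handed the job in at 14.3 s: the sled stands at rest and untouched, its pointer about 5–8 mm short of the index line by the two cameras (12 mm allowed), after more than 2 s of standing; the hand-in returned no verdict.

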